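Set the bench extraction: blast gate to its stop, fan dial to the bar mark

TASK

Get the deburring bench's suction ready: first slide the blast gate's grip along its track, through the half-way catch, until its nose meets the buffer hidden inside the stop hood, and lean on it there for half a second with about 10 N (well under 30, do not ram it). Then turn the fan dial to the long bar mark; leave the gate against its buffer, the dial clicked in at the mark, and the loose things on the bench where they are.

Things in the scene. Friction and masses are not known exactly. Their poses are not given: they have to be found in the camera images.
- console: Fixed grey sheet-metal extraction console, a wedge 240 deep (x) x 460 wide (y); origin: centre of its underside; x away from the robot, y along the gate's track, z up. Its top face slopes 25 deg, 40 high at the low edge (x = -120), 152 at the back edge, normal (-0.423, 0, 0.906). Along y on it: two track strips 9 high, their centre line meeting the face at x = 50, z = 119.
- rail_mid (a point): Middle of the axis of the console's steel guard rail, 18 diameter, along y above the gate, at console x = 38, z = 275, on 18 mm posts at y = -215 and +215. It bars a gripper pointing straight down on the gate's grip: come in under it, the tool leaning 25 to 45 deg, fingers pointing down and to the console's +x.
- gate (a joint): Slide of the blast gate to the console's +y, in m; 0 = closed (grip at console y = -60 mm). It stays where it is left. Sliding takes about 2 N; a sprung half-way catch near 0.045 takes about 10 N to push through and is not the end. The true end, where the nose meets the hidden buffer in the stop hood, lies between 0.08 and 0.13.
- gate_grip (a point): Middle of the gate's grip, 45 mm off the face: an upright black plate 12 thick (y) x 26 wide, its top 64 off the face, standing on a low aluminium carriage 34 wide, top 16 off the face, that reaches 60 to +y and 30 to -y of the plate. Axes: x up the slope, y along the track, z the face's normal.
- gate_nose (a point): Middle of the carriage's +y end, the nose that meets the buffer; 60 mm to +y of the grip plate's middle, 9 mm off the face. Same axes as gate_grip.
- stop: Plain steel stop hood clamped over the track, fixed, 60 wide x 50 long (y), top 22 off the face, a clamp screw 16 across on its +y end (28 off the face). Open on its -y side: origin in the middle of that mouth, 9 off the face. The nose slides in and meets a rubber buffer (pad) hidden 6 to 22 mm inside; how deep can only be felt. Axes parallel to the console's.
- dial (a joint): Angle of the fan dial, rad, growing clockwise as one looks at the face. It clicks in at 0, 0.436, 0.873, 1.309 and 1.745 (first and last are stops); at value v the pointer leans v - 0.873 clockwise from straight up the slope. Dot marks at 0, 0.436, 0.873 and 1.745; the long bar mark, fourth clockwise, at 1.309.
- dial_grip (a point): Point on the dial's axis, 31 mm off the face, between the flanks of its bar grip: black bar 50 long x 14 thick, from 8 to 38 mm off the face, on a disc of 52 diameter. Axes: x along the bar towards the pointer end (white line), z the face's normal.
- bar_mark (a point): Middle of the long white bar mark (16 x 5) on the console's face, 42 mm from the dial's axis; the four other marks are round dots 6 across.
- casting: Bystander: dark machined casting, base 100 x 70, 86 high, about 0.9 kg; origin: centre of its underside.
- oiler: Bystander: white oil bottle, 52 diameter, 150 high; origin: centre of its underside.
- bin: Bystander: blue open parts bin 110 x 90 x 50 high; origin: centre of its underside.
- scraper: Bystander: deburring scraper, a 200 mm screwdriver-like tool lying on the bench; origin: middle, on the bench.

How it is judged:
By the outcome, as a careful person would: the job done as asked, in the order asked, and still so for the second after the job is handed in, with the robot touching nothing.
It also fails if it takes over 58 s, if anything falls off the work surface, if the arm or the gripper's body presses on something with over 40 N, if the wrist force passes 120 N, or if a joint passes its speed limit or range.

ROBOT

A 7-joint arm with a two-finger parallel gripper is mounted at the origin on the work surface. World frame = base frame: x ahead of the robot, y to its left, z up, the work surface at z = 0. Lengths are in m, angles in rad, forces in N, time in s.
With the tool pointing down it reaches from about 0.4 to 0.85 m from the base axis. Payload 10.4 kg.
Tool frame: the origin (TCP) lies midway between the tips of the shut fingers; the grasp point (between the pads) lies r.grip_point_offset behind it (r.grip_point_offset is the distance from the TCP to the grasp point, in m); z points along the fingers, y is the line along which they close (so a half turn about z gives the same grasp; the last joint's range is limited). The gripper opens to 87 mm and grips with 3 to 60 N. Pads are 19 mm wide; open, the fingers measure 117 mm over their backs; the gripper's body (75 mm by 190 mm) begins 51 mm behind the grasp point.
Start: joints at [1.18, 0.332, -0.065, 1.46, 0.022, 1.35, -0.088], TCP at [0.225, -0.583, 0.223] pointing down, gripper open.
Joint ranges: [-2.6, 2.6], [-0.5, 2.12], [-1.47, 1.34], [0.16, 2.42], [-1.27, 4.41], [0.06, 2.06], [-2.6, 2.6]. Speed limits (rad/s): [2.22, 2.22, 2.79, 2.79, 3.14, 3.14, 3.14].

INTERFACE

Orientations are given as a unit quaternion [x, y, z, w].
In Python, from bench import r gives the robot as it stands.
- The arm moves only by the tool play_rows, never from a script. Its arguments are lists of equal length, an entry for each row: "claw": the closure, from 0 (fully open) to 1 (shut); "delta_pos": the shift along the tool's x, y, z scaled (see below), a list of three; "delta_rot": the turn, a rotation vector about the tool's x, y, z scaled (see below), a list of three. A call has 1 to 8 rows; each row shifts and turns the commanded pose from where the row before left it, along the tool's axes as they then stand; what a row does not reach is not made up. The controller multiplies each number of a shift by 200 mm and each number of a turn by pi rad. A row lasts 1/10 s, in which the tool goes at most 50 mm and 8.59 degrees, less where a joint would pass 70% of its speed; a pose out of reach is approached as far as the arm can. A call with a number of a shift or a turn outside -1 to 1 is refused whole. A call with a gripper value outside its range is refused whole. The fingers move at their own pace and stop on an object; "squeeze" is the grip in N (left out, the last holds). Time passes only in rows, so rows that do not move let the fingers close. It gives the time, the measured TCP pose, the force, the opening and the grip force at its end, in the units of the state.
- r.read_state(): the state, without advancing time (a new reading comes with each control period).
- r.camera(name): name is "side" or "top"; returns a dict with "pixels" (400x640x3 uint8, red, green, blue), "camera_matrix" (3x3 intrinsics, pixels), "cam_to_world" (4x4, takes a point from camera to world coordinates). Camera axes: x right, y up, looking along -z (the intrinsics and any distortion apply to the point x, -y, -z); pixel columns grow to the right and rows downward; lengths in m; the calibration is good to about 2 mm. A picture is of the moment at which its call begins. There is no depth.
- r.close_job(): hands the job in; it is judged then, once.
The state is a dict: "time": time; "joint_positions": joint angles; "joint_vel": joint speeds; "joint_torque": joint torques, N m; "ee_pos": TCP position; "eef_rot": TCP orientation; "ft_force": force on the tool from outside, world axes, zero at the start; "torque": the same for the moment, N m; "width": finger opening in m; "grip_force": force on a finger pad.
Only numpy, scipy, OpenCV 4.12 (cv2) and the standard library are available. Lean on these libraries where they do the work, as an engineer would, in place of code of your own. Each camera call takes 0.05 s, during which the arm holds its last target. There are 200 camera calls.

## Working session

There is one attempt and no reset: what is moved stays moved. The work goes in short steps, Python scripts to look and compute and a tool call to move; the robot and the scene stay as the last step left them, time stands still between calls to the robot, and variables do not carry over. Pictures are saved under pics/ and viewed, at most 10 in all, crops included, and the job is handed in when it is done.

Besides the shell and the picture viewer there is one more tool, called after "Request:" by a JSON object that holds its "api" and its "payload", one argument or row to a line. play_rows: Moves the arm, as the interface text tells. Shifts and turns lie within -1 to 1; 1 stands for 200 mm of shift or pi rad of turn. Its arguments: {"type":"object","properties":{"claw":{"type":"array"},"delta_pos":{"type":"array"},"delta_rot":{"type":"array"},"squeeze":{"type":"number"}},"required":["claw","delta_pos","delta_rot"]}

```bash
mkdir -p pics; python3 - <<'E'
from bench import r
import cv2,numpy as np
for n in("side","top"):
    c=r.camera(n); cv2.imwrite(f"pics/{n}0.png",c["pixels"][:,:,::-1]); print(n,c["camera_matrix"].tolist(),c["cam_to_world"].round(4).tolist(),[k for k in c])
    np.savez(f"{n}0.npz",**{k:c[k] for k in("pixels","camera_matrix","cam_to_world")})
s=r.read_state();print(s,r.grip_point_offset)
E
```

```text
side [[439.12791904077744, 0.0, 322.21533998545624], [0.0, 439.12791904077744, 200.28707315802512], [0.0, 0.0, 1.0]] [[-0.9623, 0.1519, -0.2256, 0.2609], [-0.2716, -0.5802, 0.7678, 1.0125], [-0.0143, 0.8002, 0.5996, 0.9307], [0.0, 0.0, 0.0, 1.0]] ['pixels', 'camera_matrix', 'cam_to_world']
top [[456.76523249620504, 0.0, 324.7439326204144], [0.0, 456.76523249620504, 197.64670519681113], [0.0, 0.0, 1.0]] [[0.0191, 0.9992, -0.0344, 0.4872], [-0.9998, 0.0189, -0.0069, 0.0423], [-0.0063, 0.0345, 0.9994, 1.3328], [0.0, 0.0, 0.0, 1.0]] ['pixels', 'camera_matrix', 'cam_to_world']
{'time': 0.1, 'joint_positions': array([ 1.18039585,  0.332831  , -0.064728  ,  1.46086832,  0.02162867,
        1.34987626, -0.08852323]), 'joint_vel': array([-2.08434809e-03, -2.18791708e-03,  8.44310351e-06, -2.21792012e-03,
       -2.40185672e-03,  8.37489312e-04, -9.43661555e-04]), 'joint_torque': array([ 2.61976951e-03, -6.24546933e+01,  2.54643249e-02, -3.90717101e+01,
       -6.13837293e-02,  3.67180305e-02,  7.02269790e-05]), 'ee_pos': array([ 0.224607  , -0.58287713,  0.22181438]), 'eef_rot': array([ 9.83135100e-01,  1.82879639e-01, -1.54713759e-04, -6.24224260e-04]), 'ft_force': array([-0.14127083,  0.922564  , -0.09046335]), 'torque': array([0.07601003, 0.01547306, 0.02006483]), 'grip_force': 0.0, 'width': 0.08701220733862512} 0.0187
```

View pics/side0.png

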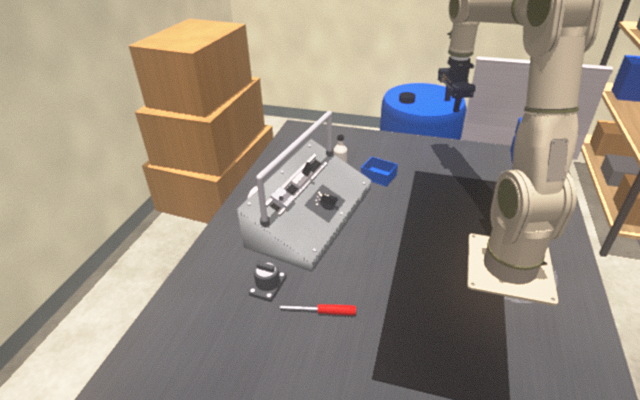

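View pics/top0.png

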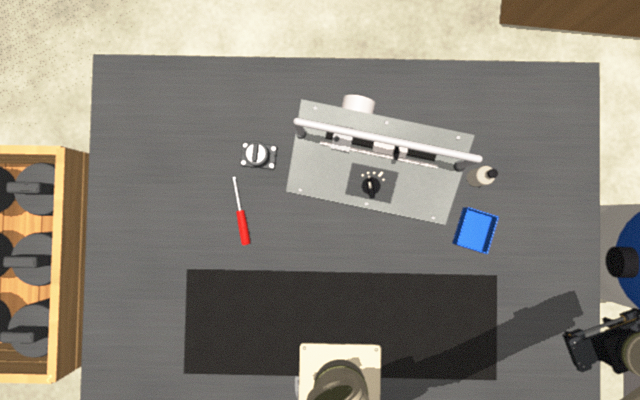

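The top view shows the console around (380,160), its dial at (371,185) and the rail from (297,122) to (479,158). The gate plate looks to be near (397,153). I'll enlarge both views.

```bash
python3 - <<'E'
import cv2
a=cv2.imread("pics/top0.png")[85:235,280:490];cv2.imwrite("pics/topc.png",cv2.resize(a,None,fx=3.8,fy=3.8,interpolation=cv2.INTER_CUBIC))
a=cv2.imread("pics/side0.png")[105:275,230:380];cv2.imwrite("pics/sidec.png",cv2.resize(a,None,fx=3.5,fy=3.5,interpolation=cv2.INTER_CUBIC))
E
```

```text
(no output)
```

View pics/topc.png

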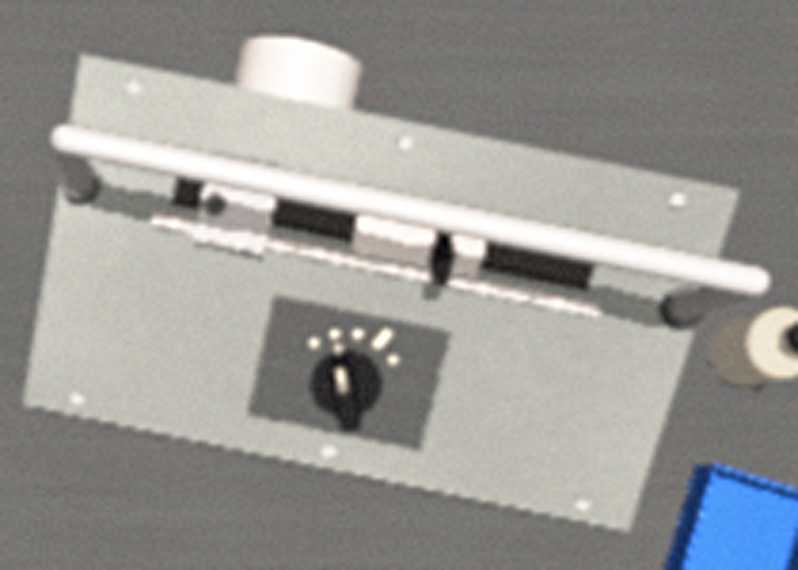

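View pics/sidec.png

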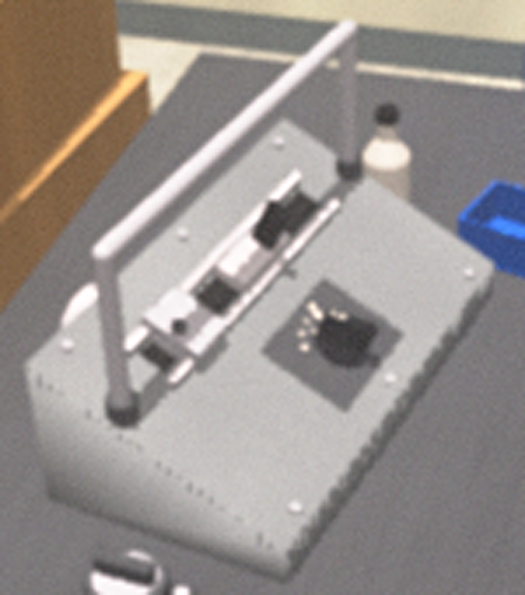

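```bash
cat > h.py <<'E'
import numpy as np
from scipy.optimize import least_squares
from scipy.spatial.transform import Rotation as R
cams={}
for n in("side","top"):
    d=np.load(f"{n}0.npz"); cams[n]=(d["camera_matrix"],d["cam_to_world"])
def full(n,p): 
    p=np.asarray(p,float); return p/3.8+[280,85] if n=="top" else p/3.5+[230,105]
def proj(n,X):
    K,T=cams[n]; c=np.linalg.inv(T)@np.r_[X,1]; c=c[:3]*[1,-1,-1]; q=K@c; return q[:2]/q[2]
def ray(n,px):
    K,T=cams[n]; d=np.linalg.inv(K)@np.r_[px,1]; return T[:3,3],T[:3,:3]@(d*[1,-1,-1])
B=np.deg2rad(25)
Fx=np.array([np.cos(B),0,np.sin(B)]); Fn=np.array([-np.sin(B),0,np.cos(B)]); F0=np.array([.05,0,.119])
def tow(q,X): return R.from_euler('z',q[2]).apply(X)+[q[0],q[1],0]
def hit(q,n,px,h):   # face coords (up slope from track centre, y) at height h off face
    o,d=ray(n,px); M=R.from_euler('z',-q[2]); o=M.apply(o-[q[0],q[1],0]); d=M.apply(d)
    t=((F0+h*Fn-o)@Fn)/(d@Fn); P=o+t*d-F0; return np.array([P@Fx,P[1]])
E
cat > fit.py <<'E'
from h import *
obs=[("top",(79,55),(.12,.23,.152)),("top",(739,190),(.12,-.23,.152)),("top",(23,405),(-.12,.23,.04)),("top",(629,530),(-.12,-.23,.04)),
("side",(27,370),(.12,.23,.152)),("side",(282,120),(.12,-.23,.152)),("side",(493,268),(-.12,-.23,.04)),("side",(285,577),(-.12,.23,0)),
("top",(768,282),(.038,-.224,.275)),("top",(55,137),(.038,.224,.275))]
f=lambda q:np.concatenate([proj(n,tow(q,np.array(X)))-full(n,p) for n,p,X in obs])
s=least_squares(f,[.6,-.1,-.2],loss='soft_l1');q=s.x;print(q);print(f(q).reshape(-1,2).round(1).tolist())
np.save("q.npy",q)
m=np.array([hit(q,"top",full("top",p),0.000) for p in[(314,342),(335,333),(358,334),(382,338),(393,360)]])
ms=np.array([hit(q,"side",full("side",p),0.000) for p in[(305,347),(304,331),(307,318),(316,310),(342,316)]]);
a=np.array([0,.436,.873,1.309,1.745])-.873
for M in(m,ms):
    print("marks",(M*1e3).round(0).tolist()); c=M-.042*np.c_[np.cos(a),-np.sin(a)]; print("centre",(c*1e3).round(1).tolist(),c.mean(0))
for p in[(345,428),(338,347)]: print("bar ends",hit(q,"top",full("top",p),.038)*1e3)
for n,p,h in[("top",(443,240),.064),("side",(272,208),.064),("top",(486,255),.016),("top",(354,230),.016),("top",(272,230),.022),("side",(195,295),.022),("top",(195,225),.022)]: print(n,p,(hit(q,n,full(n,p),h)*1e3).round(1))
E
python3 fit.py
```

```text
[ 0.6222087  -0.08690432 -0.1849339 ]
[[0.3, 0.1], [0.1, -0.0], [0.0, 0.1], [-0.0, 0.2], [-1.0, -2.0], [-0.3, -0.8], [-0.5, -1.9], [0.3, 1.8], [0.2, 0.6], [-1.1, 0.1]]
marks [[-92.0, 29.0], [-82.0, 16.0], [-80.0, -0.0], [-79.0, -18.0], [-94.0, -29.0]]
centre [[-119.2, -2.9], [-120.4, -1.7], [-121.5, -0.2], [-116.9, 0.0], [-120.6, 2.9]] [-0.11972572 -0.00037419]
marks [[-95.0, 26.0], [-85.0, 10.0], [-79.0, -6.0], [-81.0, -22.0], [-103.0, -36.0]]
centre [[-122.1, -6.0], [-123.0, -7.9], [-121.3, -6.5], [-119.0, -4.5], [-130.5, -3.6]] [-0.12314173 -0.00566698]
bar ends [-137.7000766    -3.72019651]
bar ends [-78.91822609  14.4988863 ]
top (443, 240) [ 18.7 -34.8]
side (272, 208) [  2.8 -33.1]
top (486, 255) [  1.2 -72.1]
top (354, 230) [-0.2 20.8]
top (272, 230) [-10.3  76.5]
side (195, 295) [ 7.7 73.6]
top (195, 225) [-17.8 129.6]
```

```bash
cat > p.py <<'E'
from h import *
from bench import r
q=np.load("q.npy")
def pose(u,y,h,lean,yaw=0,back=0):
    """TCP pose with grasp point at face coords (u,y,h) m, tool leaning `lean` deg from vertical to console +x; yaw deg: turn about tool z"""
    L=np.deg2rad(lean); z=np.array([np.sin(L),0,-np.cos(L)]); yt=np.array([0,-1.,0]); x=np.cross(yt,z)
    M=R.from_matrix(np.c_[x,yt,z])*R.from_euler('z',yaw,degrees=True)
    P=F0+u*Fx+h*Fn+np.array([0,y,0])+z*(r.grip_point_offset-back)
    return tow(q,P),R.from_euler('z',q[2])*M
def face(s):
    "grasp point face coords of a state, mm"
    Rt=R.from_quat(s["eef_rot"]); g=s["ee_pos"]-Rt.apply([0,0,r.grip_point_offset])
    P=R.from_euler('z',-q[2]).apply(g-[q[0],q[1],0])-F0; return (np.array([P@Fx,P[1],P@Fn])*1e3).round(1)
def fforce(s):
    P=R.from_euler('z',-q[2]).apply(s["ft_force"]); return np.array([P@Fx,P[1],P@Fn]).round(1)
def plan(p,Rt,N):
    s=r.read_state(); R0=R.from_quat(s["eef_rot"]); p0=s["ee_pos"]; w=(R0.inv()*Rt).as_rotvec()
    print("face",face(s),"dist",np.linalg.norm(p-p0)*1e3/N,"deg/row",np.degrees(np.linalg.norm(w))/N, "target",p.round(3))
    print("rot",(w/N/np.pi).round(4).tolist())
    print("pos",[((R0*R.from_rotvec(w*i/N)).inv().apply((p-p0)/N)/.2).round(3).tolist() for i in range(N)])
E
python3 - <<'E'
from p import *
p,Rt=pose(0,-.040,.045,35,back=.15); print(p)
plan(p,Rt,16)
print(pose(0,-.04,.045,35)[0])
E
```

```text
[ 0.5712809  -0.11807108  0.26733851]
face [-265.5 -560.6  257.9] dist 36.35222149902702 deg/row 2.930332431335914 target [ 0.571 -0.118  0.267]
rot [-0.0034, 0.0118, 0.0106]
pos [[0.153, -0.097, -0.014], [0.15, -0.102, -0.01], [0.147, -0.106, -0.005], [0.144, -0.111, -0.001], [0.14, -0.116, 0.003], [0.136, -0.121, 0.007], [0.131, -0.125, 0.011], [0.127, -0.13, 0.014], [0.122, -0.134, 0.017], [0.116, -0.138, 0.02], [0.111, -0.142, 0.023], [0.105, -0.146, 0.026], [0.099, -0.15, 0.028], [0.093, -0.153, 0.03], [0.087, -0.157, 0.032], [0.08, -0.16, 0.033]]
[ 0.65585031 -0.1338916   0.14446571]
```

Request:
{"api": "play_rows", "payload": {
  "claw": [0, 0, 0, 0, 0, 0, 0, 0],
  "delta_pos": [
    [0.153, -0.097, -0.03],
    [0.15, -0.102, -0.025],
    [0.147, -0.106, -0.015],
    [0.144, -0.111, -0.01],
    [0.14, -0.116, 0.003],
    [0.136, -0.121, 0.007],
    [0.131, -0.125, 0.011],
    [0.127, -0.13, 0.014]
  ],
  "delta_rot": [
    [-0.0034, 0.0118, 0.0106],
    [-0.0034, 0.0118, 0.0106],
    [-0.0034, 0.0118, 0.0106],
    [-0.0034, 0.0118, 0.0106],
    [-0.0034, 0.0118, 0.0106],
    [-0.0034, 0.0118, 0.0106],
    [-0.0034, 0.0118, 0.0106],
    [-0.0034, 0.0118, 0.0106]
  ],
  "squeeze": 20
}}

```text
time: 0.9
ee_pos: [0.398, -0.3494, 0.255]
eef_rot: [0.987, 0.048, 0.153, 0.015]
ft_force: [0.4, 0.6, -0.0]
width: 0.087
grip_force: 0.0
```

Request:
{"api": "play_rows", "payload": {
  "claw": [0, 0, 0, 0, 0, 0, 0, 0],
  "delta_pos": [
    [0.122, -0.134, 0.017],
    [0.116, -0.138, 0.02],
    [0.111, -0.142, 0.023],
    [0.105, -0.146, 0.026],
    [0.099, -0.15, 0.028],
    [0.093, -0.153, 0.03],
    [0.087, -0.157, 0.032],
    [0.08, -0.16, 0.033]
  ],
  "delta_rot": [
    [-0.0034, 0.0118, 0.0106],
    [-0.0034, 0.0118, 0.0106],
    [-0.0034, 0.0118, 0.0106],
    [-0.0034, 0.0118, 0.0106],
    [-0.0034, 0.0118, 0.0106],
    [-0.0034, 0.0118, 0.0106],
    [-0.0034, 0.0118, 0.0106],
    [-0.0034, 0.0118, 0.0106]
  ]
}}

```text
time: 1.7
ee_pos: [0.5712, -0.1165, 0.2772]
eef_rot: [0.95, -0.087, 0.3, 0.029]
ft_force: [1.0, -1.7, -0.4]
width: 0.0872
grip_force: 0.0
```

```bash
python3 - <<'E'
from p import *
print(r.read_state())
p,Rt=pose(0,-.040,.045,35,back=.06); plan(p,Rt,4)
E
```

```text
{'time': 1.7, 'joint_positions': array([ 0.87451003, -0.21830801, -0.67585424,  2.02179894, -0.19697979,
        0.68419604, -1.47305909]), 'joint_vel': array([ 0.03470226,  0.02453688, -0.86592642, -0.0133748 ,  0.56015887,
       -0.56124067, -1.49758671]), 'joint_torque': array([ -0.92120988, -21.12124622,   8.22542399, -40.60859442,
        -1.78628404,  -1.86984614,   3.42229351]), 'ee_pos': array([ 0.57116427, -0.11653871,  0.27715445]), 'eef_rot': array([ 0.9496429 , -0.08740526,  0.29950678,  0.02888551]), 'ft_force': array([ 0.96390239, -1.65142679, -0.4011564 ]), 'torque': array([ 0.12846788,  0.69274435, -0.10868025]), 'grip_force': 0.0, 'width': 0.0871963116678725}
face [-22.3 -38.5 201.8] dist 24.605609264364702 deg/row 0.03726542783421067 target [ 0.622 -0.128  0.194]
rot [0.0001, -0.0, 0.0002]
pos [[-0.007, 0.002, 0.123], [-0.007, 0.002, 0.123], [-0.007, 0.002, 0.123], [-0.007, 0.002, 0.123]]
```

Request:
{"api": "play_rows", "payload": {
  "claw": [0, 0, 0, 0, 0, 0, 0, 0],
  "delta_pos": [
    [-0.007, 0.002, 0.12],
    [-0.007, 0.002, 0.12],
    [-0.007, 0.002, 0.12],
    [-0.007, 0.002, 0.12],
    [0, 0, 0.1],
    [0, 0, 0.1],
    [0, 0, 0.06],
    [0, 0, 0.03]
  ],
  "delta_rot": [
    [0, 0, 0],
    [0, 0, 0],
    [0, 0, 0],
    [0, 0, 0],
    [0, 0, 0],
    [0, 0, 0],
    [0, 0, 0],
    [0, 0, 0]
  ]
}}

```text
time: 2.5
ee_pos: [0.6522, -0.1351, 0.146]
eef_rot: [0.95, -0.087, 0.298, 0.029]
ft_force: [-0.7, -0.4, -0.3]
width: 0.0865
grip_force: 0.0
```

```bash
python3 - <<'E'
from p import *
import cv2
s=r.read_state();print(face(s),fforce(s))
a=r.camera("top")["pixels"][85:235,280:490,::-1];b=r.camera("side")["pixels"][105:275,230:380,::-1]
a=cv2.resize(a,None,fx=2.1,fy=2.1,interpolation=2);b=cv2.resize(b,None,fx=2.3,fy=2.3,interpolation=2)
o=np.zeros((400,800,3),np.uint8);o[:a.shape[0],:a.shape[1]]=a;o[:b.shape[0],445:445+b.shape[1]]=b
cv2.imwrite("pics/g1.png",o)
E
```

```text
[ -2.4 -41.8  47.8] [-0.6 -0.5 -0.1]
```

View pics/g1.png

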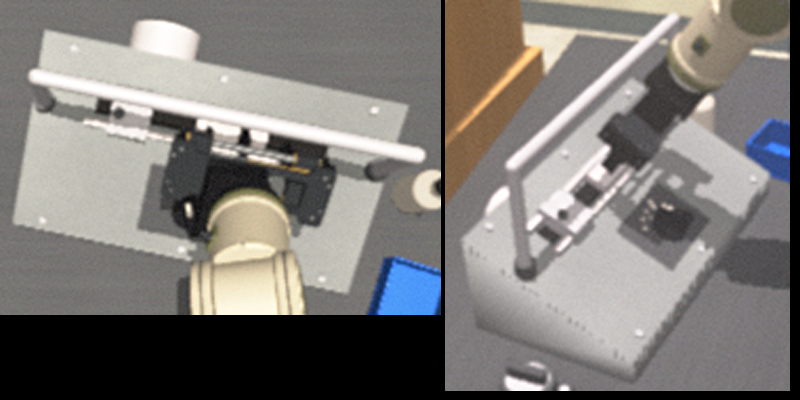

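The gripper straddles the plate under the rail and clears both, so I'll close it.

Request:
{"api": "play_rows", "payload": {
  "claw": [0.3, 0.5, 0.7, 1, 1, 1, 1, 1],
  "delta_pos": [
    [0, 0, 0],
    [0, 0, 0],
    [0, 0, 0],
    [0, 0, 0],
    [0, 0, 0],
    [0, 0, 0],
    [0, 0, 0],
    [0, 0, 0]
  ],
  "delta_rot": [
    [0, 0, 0],
    [0, 0, 0],
    [0, 0, 0],
    [0, 0, 0],
    [0, 0, 0],
    [0, 0, 0],
    [0, 0, 0],
    [0, 0, 0]
  ],
  "squeeze": 25
}}

```text
time: 3.4
ee_pos: [0.6525, -0.1352, 0.1477]
eef_rot: [0.95, -0.087, 0.299, 0.029]
ft_force: [-0.2, -0.0, -0.5]
width: 0.0311
grip_force: 0.0
```

```bash
python3 - <<'E'
from p import *
s=r.read_state();print(s["time"],face(s),fforce(s),s["width"],s["grip_force"])
E
```

```text
3.4 [ -1.4 -41.9  49.3] [-0.4 -0.1 -0.4] 0.03105843279833679 0.0
```

Request:
{"api": "play_rows", "payload": {
  "claw": [1, 1, 1, 1, 1, 1],
  "delta_pos": [
    [0, 0, 0.007],
    [0, 0, 0.007],
    [0, 0, 0],
    [0, 0, 0],
    [0, 0, 0],
    [0, 0, 0]
  ],
  "delta_rot": [
    [0, 0, 0],
    [0, 0, 0],
    [0, 0, 0],
    [0, 0, 0],
    [0, 0, 0],
    [0, 0, 0]
  ],
  "squeeze": 25
}}

```text
time: 4.0
ee_pos: [0.6543, -0.1352, 0.1453]
eef_rot: [0.95, -0.087, 0.299, 0.029]
ft_force: [5.1, 1.0, -4.1]
width: 0.0116
grip_force: 25.0
```

```bash
python3 - <<'E'
from p import *
s=r.read_state();print(s["time"],face(s),fforce(s),s["width"],s["grip_force"])
E
```

```text
4.0 [ -0.8 -41.6  46.3] [ 2.7  2.  -5.7] 0.011624669252317648 24.997053837096246
```

Request:
{"api": "play_rows", "payload": {
  "claw": [1, 1, 1, 1, 1, 1, 1, 1],
  "delta_pos": [
    [0, -0.015, 0],
    [0, -0.025, 0],
    [0, -0.025, 0],
    [0, -0.025, 0],
    [0, -0.025, 0],
    [0, -0.02, 0],
    [0, -0.02, 0],
    [0, -0.02, 0]
  ],
  "delta_rot": [
    [0, 0, 0],
    [0, 0, 0],
    [0, 0, 0],
    [0, 0, 0],
    [0, 0, 0],
    [0, 0, 0],
    [0, 0, 0],
    [0, 0, 0]
  ]
}}

```text
time: 4.8
ee_pos: [0.6596, -0.1069, 0.1453]
eef_rot: [0.95, -0.09, 0.298, 0.032]
ft_force: [0.6, -17.6, 0.7]
width: 0.0117
grip_force: 25.0
```

```bash
python3 - <<'E'
from p import *
s=r.read_state();print(s["time"],face(s),fforce(s),s["width"],s["grip_force"])
E
```

```text
4.8 [ -0.7 -12.6  46.3] [  3.7 -17.2  -1. ] 0.01172754586044682 24.995120164967375
```

Request:
{"api": "play_rows", "payload": {
  "claw": [1, 1, 1, 1],
  "delta_pos": [
    [0, -0.005, 0],
    [0, -0.005, 0],
    [0, 0, 0],
    [0, 0, 0]
  ],
  "delta_rot": [
    [0, 0, 0],
    [0, 0, 0],
    [0, 0, 0],
    [0, 0, 0]
  ]
}}

```text
time: 5.2
ee_pos: [0.6606, -0.1015, 0.1454]
eef_rot: [0.95, -0.088, 0.299, 0.03]
ft_force: [4.6, -4.2, -2.9]
width: 0.0116
grip_force: 25.0
```

```bash
python3 - <<'E'
from p import *
s=r.read_state();print(s["time"],face(s),fforce(s),s["width"],s["grip_force"])
E
```

```text
5.2 [-0.7 -7.2 46.3] [ 3.5 -3.3 -4.8] 0.011618120832345308 24.998576780582766
```

Request:
{"api": "play_rows", "payload": {
  "claw": [1, 1, 1, 1, 1, 1, 1, 1],
  "delta_pos": [
    [0, -0.015, 0],
    [0, -0.015, 0],
    [0, -0.015, 0],
    [0, -0.015, 0],
    [0, -0.015, 0],
    [0, -0.015, 0],
    [0, -0.01, 0],
    [0, 0, 0]
  ],
  "delta_rot": [
    [0, 0, 0],
    [0, 0, 0],
    [0, 0, 0],
    [0, 0, 0],
    [0, 0, 0],
    [0, 0, 0],
    [0, 0, 0],
    [0, 0, 0]
  ]
}}

```text
time: 6.0
ee_pos: [0.6647, -0.0802, 0.1454]
eef_rot: [0.95, -0.087, 0.299, 0.029]
ft_force: [5.6, -1.6, -3.6]
width: 0.012
grip_force: 25.0
```

```bash
python3 - <<'E'
from p import *
s=r.read_state();print(s["time"],face(s),fforce(s),s["width"],s["grip_force"])
E
```

```text
6.0 [-0.6 14.4 46.3] [ 3.7 -0.5 -5.7] 0.011951263312398763 24.998223640598525
```

Request:
{"api": "play_rows", "payload": {
  "claw": [1, 1, 1, 1, 1, 1, 1, 1],
  "delta_pos": [
    [0, -0.005, 0],
    [0, -0.005, 0],
    [0, -0.005, 0],
    [0, -0.005, 0],
    [0, -0.005, 0],
    [0, -0.005, 0],
    [0, -0.005, 0],
    [0, -0.005, 0]
  ],
  "delta_rot": [
    [0, 0, 0],
    [0, 0, 0],
    [0, 0, 0],
    [0, 0, 0],
    [0, 0, 0],
    [0, 0, 0],
    [0, 0, 0],
    [0, 0, 0]
  ]
}}

```text
time: 6.8
ee_pos: [0.6661, -0.073, 0.1453]
eef_rot: [0.95, -0.088, 0.299, 0.029]
ft_force: [5.7, -2.9, -3.3]
width: 0.0118
grip_force: 25.0
```

```bash
python3 - <<'E'
from p import *
s=r.read_state();print(s["time"],face(s),fforce(s),s["width"],s["grip_force"])
E
```

```text
6.8 [-0.7 21.8 46.3] [ 4.2 -1.8 -5.6] 0.011836698052294665 24.998696094141906
```

Request:
{"api": "play_rows", "payload": {
  "claw": [1, 1, 1, 1, 1, 1],
  "delta_pos": [
    [0, -0.005, 0],
    [0, -0.005, 0],
    [0, -0.005, 0],
    [0, -0.005, 0],
    [0, -0.005, 0],
    [0, -0.005, 0]
  ],
  "delta_rot": [
    [0, 0, 0],
    [0, 0, 0],
    [0, 0, 0],
    [0, 0, 0],
    [0, 0, 0],
    [0, 0, 0]
  ]
}}

```text
time: 7.4
ee_pos: [0.6672, -0.0671, 0.1453]
eef_rot: [0.95, -0.088, 0.299, 0.029]
ft_force: [6.7, -2.9, -3.4]
width: 0.0119
grip_force: 25.0
```

```bash
python3 - <<'E'
from p import *
s=r.read_state();print(s["time"],face(s),fforce(s),s["width"],s["grip_force"])
E
```

```text
7.4 [-0.6 27.8 46.2] [ 5.  -1.6 -6.1] 0.011948929975632723 24.998644150630867
```

Request:
{"api": "play_rows", "payload": {
  "claw": [1, 1, 1, 1, 1],
  "delta_pos": [
    [0, -0.005, 0],
    [0, -0.005, 0],
    [0, -0.005, 0],
    [0, -0.005, 0],
    [0, -0.005, 0]
  ],
  "delta_rot": [
    [0, 0, 0],
    [0, 0, 0],
    [0, 0, 0],
    [0, 0, 0],
    [0, 0, 0]
  ]
}}

```text
time: 7.9
ee_pos: [0.6679, -0.0633, 0.1453]
eef_rot: [0.95, -0.088, 0.299, 0.03]
ft_force: [3.6, -7.6, -1.3]
width: 0.0118
grip_force: 25.0
```

```bash
python3 - <<'E'
from p import *
s=r.read_state();print(s["time"],face(s),fforce(s),s["width"],s["grip_force"])
E
```

```text
7.9 [-0.6 31.7 46.2] [ 3.9 -6.8 -3.2] 0.011818169294869531 24.998839422605243
```

Request:
{"api": "play_rows", "payload": {
  "claw": [1, 1, 1],
  "delta_pos": [
    [0, -0.004, 0],
    [0, -0.003, 0],
    [0, 0, 0]
  ],
  "delta_rot": [
    [0, 0, 0],
    [0, 0, 0],
    [0, 0, 0]
  ]
}}

```text
time: 8.2
ee_pos: [0.6679, -0.0633, 0.1453]
eef_rot: [0.95, -0.089, 0.298, 0.031]
ft_force: [1.5, -8.7, -0.1]
width: 0.0123
grip_force: 25.0
```

```bash
python3 - <<'E'
from p import *
s=r.read_state();print(s["time"],face(s),fforce(s),s["width"],s["grip_force"])
E
```

```text
8.2 [-0.6 31.8 46.2] [ 2.7 -8.3 -1.4] 0.012326679418048882 24.996188222539786
```

Request:
{"api": "play_rows", "payload": {
  "claw": [1, 1, 1, 1],
  "delta_pos": [
    [0, -0.004, 0],
    [0, -0.004, 0],
    [0, 0, 0],
    [0, 0, 0]
  ],
  "delta_rot": [
    [0, 0, 0],
    [0, 0, 0],
    [0, 0, 0],
    [0, 0, 0]
  ]
}}

```text
time: 8.6
ee_pos: [0.6679, -0.0632, 0.1453]
eef_rot: [0.95, -0.09, 0.298, 0.032]
ft_force: [-0.8, -12.5, 1.8]
width: 0.0117
grip_force: 25.0
```

```bash
python3 - <<'E'
from p import *
s=r.read_state();print(s["time"],face(s),fforce(s),s["width"],s["grip_force"])
E
```

```text
8.6 [-0.6 31.8 46.2] [  2.1 -12.4   1. ] 0.011735452973822998 24.990444826867133
```

Force is about 12 N against the buffer. I'll hold it for 0.8 s.

Request:
{"api": "play_rows", "payload": {
  "claw": [1, 1, 1, 1, 1, 1, 1, 1],
  "delta_pos": [
    [0, 0, 0],
    [0, 0, 0],
    [0, 0, 0],
    [0, 0, 0],
    [0, 0, 0],
    [0, 0, 0],
    [0, 0, 0],
    [0, 0, 0]
  ],
  "delta_rot": [
    [0, 0, 0],
    [0, 0, 0],
    [0, 0, 0],
    [0, 0, 0],
    [0, 0, 0],
    [0, 0, 0],
    [0, 0, 0],
    [0, 0, 0]
  ]
}}

```text
time: 9.4
ee_pos: [0.6679, -0.0632, 0.1453]
eef_rot: [0.95, -0.089, 0.298, 0.032]
ft_force: [-0.4, -12.7, 1.7]
width: 0.0118
grip_force: 25.0
```

```bash
python3 - <<'E'
from p import *
s=r.read_state();print(s["time"],face(s),fforce(s),s["width"],s["grip_force"])
E
```

```text
9.4 [-0.6 31.8 46.2] [  2.5 -12.6   0.7] 0.011822340499785094 24.990654981766056
```

Request:
{"api": "play_rows", "payload": {
  "claw": [1, 1, 0.6, 0.3, 0, 0, 0, 0],
  "delta_pos": [
    [0, 0.006, 0],
    [0, 0.004, 0],
    [0, 0, 0],
    [0, 0, 0],
    [0, 0, 0],
    [0, 0, 0],
    [0, 0, 0],
    [0, 0, 0]
  ],
  "delta_rot": [
    [0, 0, 0],
    [0, 0, 0],
    [0, 0, 0],
    [0, 0, 0],
    [0, 0, 0],
    [0, 0, 0],
    [0, 0, 0],
    [0, 0, 0]
  ]
}}

```text
time: 10.2
ee_pos: [0.6681, -0.0596, 0.1452]
eef_rot: [0.95, -0.087, 0.299, 0.029]
ft_force: [0.8, -0.3, -0.1]
width: 0.0519
grip_force: 0.0
```

```bash
python3 - <<'E'
from p import *
s=r.read_state();print(s["time"],face(s),fforce(s),s["width"],s["grip_force"])
E
```

```text
10.2 [-1.1 35.3 46.4] [ 0.7 -0.2 -0.5] 0.05185840535584034 0.0
```

Request:
{"api": "play_rows", "payload": {
  "claw": [0, 0, 0, 0, 0, 0, 0, 0],
  "delta_pos": [
    [0, 0, -0.03],
    [0, 0, -0.06],
    [0, 0, -0.1],
    [0, 0, -0.12],
    [0, 0, -0.15],
    [0, 0, -0.15],
    [0, 0, -0.15],
    [0, 0, -0.15]
  ],
  "delta_rot": [
    [0, 0, 0],
    [0, 0, 0],
    [0, 0, 0],
    [0, 0, 0],
    [0, 0, 0],
    [0, 0, 0],
    [0, 0, 0],
    [0, 0, 0]
  ]
}}

```text
time: 11.0
ee_pos: [0.5648, -0.0397, 0.2958]
eef_rot: [0.95, -0.086, 0.299, 0.029]
ft_force: [1.6, -0.1, -0.2]
width: 0.0869
grip_force: 0.0
```

```bash
python3 - <<'E'
from p import *
import cv2
s=r.read_state();print(s["time"],face(s),fforce(s))
a=r.camera("top")["pixels"][85:235,280:490,::-1];b=r.camera("side")["pixels"][150:235,250:360,::-1]
cv2.imwrite("pics/t2.png",cv2.resize(a,None,fx=3.8,fy=3.8,interpolation=2))
cv2.imwrite("pics/s2.png",cv2.resize(b,None,fx=7,fy=7,interpolation=2))
E
```

```text
11.0 [-32.8  35.9 227.3] [ 1.3  0.2 -0.9]
```

View pics/s2.png

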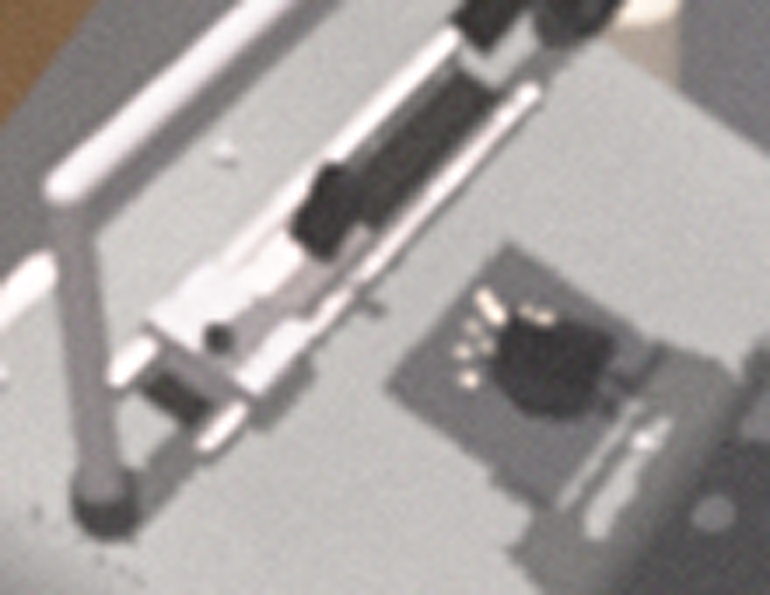

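The side view shows the nose inside the hood and the gate plate at (325,215). The dial marks are visible and the bar mark is at (490,305). Next I'll enlarge the dial in the first top picture.

```bash
python3 - <<'E'
from p import *
import cv2
a=cv2.imread("pics/top0.png")[165:205,345:397];a=cv2.resize(a,None,fx=15,fy=15,interpolation=2)
for h in (0,.038):
    f=lambda u,y:(proj("top",tow(q,F0+u*Fx+h*Fn+np.array([0,y,0])))-[345,165]+.5)*15
    print(h,f(-.12,0).round(),[f(-.12+.025*np.cos(k),-.025*np.sin(k)).round().tolist() for k in(-.436,2.7056)])
cv2.imwrite("pics/d.png",a)
E
```

```text
0 [395. 328.] [[366.0, 204.0], [424.0, 450.0]]
0.038 [396. 404.] [[366.0, 277.0], [425.0, 529.0]]
```

View pics/d.png

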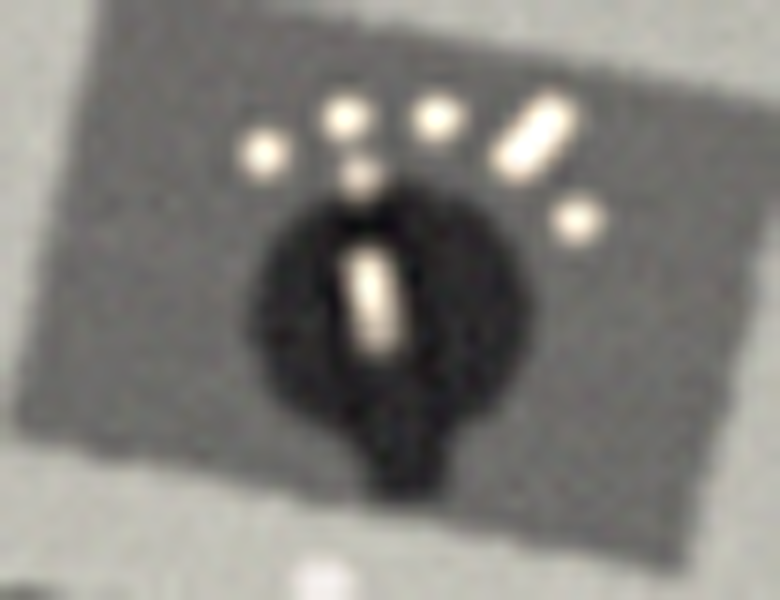

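The pointer sits at dot 2, so the dial reads about 0.436 and needs +0.873 rad. The axis is near u = -117 mm, y = 0. I'll plan the approach to it.

```bash
python3 - <<'E'
from p import *
p,Rt=pose(-.117,0,.034,25,yaw=-25,back=.10); plan(p,Rt,8)
E
```

```text
face [-30.7  36.2 229.8] dist 17.043792670663446 deg/row 3.345948517876882 target [ 0.519 -0.068  0.174]
rot [0.0017, -0.007, -0.0171]
pos [[-0.066, 0.022, 0.049], [-0.066, 0.019, 0.05], [-0.066, 0.016, 0.052], [-0.065, 0.012, 0.053], [-0.065, 0.009, 0.055], [-0.064, 0.006, 0.056], [-0.063, 0.003, 0.057], [-0.062, -0.0, 0.059]]
```

Request:
{"api": "play_rows", "payload": {
  "claw": [0, 0, 0, 0, 0, 0, 0, 0],
  "delta_pos": [
    [-0.066, 0.022, 0.049],
    [-0.066, 0.019, 0.05],
    [-0.066, 0.016, 0.052],
    [-0.065, 0.012, 0.053],
    [-0.065, 0.009, 0.055],
    [-0.064, 0.006, 0.056],
    [-0.063, 0.003, 0.057],
    [-0.062, 0, 0.059]
  ],
  "delta_rot": [
    [0.0017, -0.007, -0.0171],
    [0.0017, -0.007, -0.0171],
    [0.0017, -0.007, -0.0171],
    [0.0017, -0.007, -0.0171],
    [0.0017, -0.007, -0.0171],
    [0.0017, -0.007, -0.0171],
    [0.0017, -0.007, -0.0171],
    [0.0017, -0.007, -0.0171]
  ]
}}

```text
time: 11.9
ee_pos: [0.5178, -0.068, 0.1687]
eef_rot: [0.969, 0.123, 0.203, 0.064]
ft_force: [-0.5, 0.5, -0.3]
width: 0.0871
grip_force: 0.0
```

Request:
{"api": "play_rows", "payload": {
  "claw": [0, 0],
  "delta_pos": [
    [0, 0, 0],
    [0, 0, 0]
  ],
  "delta_rot": [
    [0, 0, 0],
    [0, 0, 0]
  ]
}}

```text
time: 12.1
ee_pos: [0.5184, -0.0677, 0.1697]
eef_rot: [0.969, 0.121, 0.204, 0.064]
ft_force: [0.1, 0.2, 0.9]
width: 0.0872
grip_force: 0.0
```

```bash
python3 - <<'E'
from p import *
s=r.read_state();print(s["time"],s["joint_positions"].round(2),fforce(s))
p,Rt=pose(-.117,0,.034,25,yaw=-25); plan(p,Rt,8)
E
```

```text
12.1 [ 0.65 -0.14 -0.6   2.14 -0.03  0.69 -1.27] [0.4 0.2 0.8]
face [-119.4   -0.3  130.4] dist 12.055753437558435 deg/row 0.05276354105100494 target [ 0.561 -0.075  0.083]
rot [-0.0002, 0.0002, -0.0001]
pos [[0.002, 0.001, 0.06], [0.002, 0.001, 0.06], [0.002, 0.001, 0.06], [0.002, 0.001, 0.06], [0.002, 0.001, 0.06], [0.002, 0.001, 0.06], [0.002, 0.001, 0.06], [0.002, 0.001, 0.06]]
```

Request:
{"api": "play_rows", "payload": {
  "claw": [0, 0, 0, 0, 0, 0, 0, 0],
  "delta_pos": [
    [0.002, 0.001, 0.09],
    [0.002, 0.001, 0.09],
    [0.002, 0.001, 0.09],
    [0.002, 0.001, 0.08],
    [0.002, 0.001, 0.06],
    [0.002, 0.001, 0.04],
    [0.002, 0.001, 0.03],
    [0, 0, 0]
  ],
  "delta_rot": [
    [0, 0, 0],
    [0, 0, 0],
    [0, 0, 0],
    [0, 0, 0],
    [0, 0, 0],
    [0, 0, 0],
    [0, 0, 0],
    [0, 0, 0]
  ]
}}

```text
time: 12.9
ee_pos: [0.5608, -0.0757, 0.0837]
eef_rot: [0.969, 0.121, 0.204, 0.064]
ft_force: [0.2, 0.1, 0.5]
width: 0.0868
grip_force: 0.0
```

```bash
python3 - <<'E'
from p import *
s=r.read_state();print(s["time"],fforce(s))
p,Rt=pose(-.117,0,.034,25,yaw=-25); plan(p,Rt,1)
E
```

```text
12.9 [0.4 0.2 0.4]
face [-116.7   -0.4   34.3] dist 0.4602287833562358 deg/row 0.4029569613644675 target [ 0.561 -0.075  0.083]
rot [-0.0014, 0.0014, -0.001]
pos [[-0.0, -0.002, 0.001]]
```

Request:
{"api": "play_rows", "payload": {
  "claw": [1, 1, 1, 1, 1, 1, 1, 1],
  "delta_pos": [
    [0, 0, 0],
    [0, 0, 0],
    [0, 0, 0],
    [0, 0, 0],
    [0, 0, 0],
    [0, 0, 0],
    [0, 0, 0],
    [0, 0, 0]
  ],
  "delta_rot": [
    [0, 0, 0],
    [0, 0, 0],
    [0, 0, 0],
    [0, 0, 0],
    [0, 0, 0],
    [0, 0, 0],
    [0, 0, 0],
    [0, 0, 0]
  ],
  "squeeze": 20
}}

```text
time: 13.7
ee_pos: [0.5604, -0.0759, 0.0837]
eef_rot: [0.969, 0.122, 0.204, 0.064]
ft_force: [0.2, 0.3, 0.0]
width: 0.0309
grip_force: 0.0
```

Request:
{"api": "play_rows", "payload": {
  "claw": [1, 1, 1, 1, 1],
  "delta_pos": [
    [0, 0, 0],
    [0, 0, 0],
    [0, 0, 0],
    [0, 0, 0],
    [0, 0, 0]
  ],
  "delta_rot": [
    [0, 0, 0],
    [0, 0, 0],
    [0, 0, 0],
    [0, 0, 0],
    [0, 0, 0]
  ]
}}

```text
time: 14.2
ee_pos: [0.5601, -0.0748, 0.0834]
eef_rot: [0.969, 0.122, 0.203, 0.064]
ft_force: [-3.4, 5.2, 3.1]
width: 0.0138
grip_force: 20.0
```

```bash
cat >> p.py <<'E'
def yaw(s):
    M=R.from_euler('z',-q[2])*R.from_quat(s["eef_rot"]); x=M.apply([1,0,0]); return np.degrees(np.arctan2(-x[1],x@Fx))
def show():
    s=r.read_state();print(s["time"],face(s),fforce(s),s["width"],s["grip_force"],"yaw",yaw(s),"tz",R.from_quat(s["eef_rot"]).inv().apply(s["torque"]).round(2),s["joint_positions"].round(2))
E
python3 -c "from p import *;show()"
```

```text
14.2 [-117.6    0.4   34.3] [-2.6  4.5  4.6] 0.013786530957486652 20.000560000771657 yaw -24.92437666927344 tz [ 1.11 -0.69 -0.02] [ 0.62  0.11 -0.63  2.14  0.29  0.5  -1.53]
```

Request:
{"api": "play_rows", "payload": {
  "claw": [1, 1, 1, 1, 1, 1, 1, 1],
  "delta_pos": [
    [0, 0, 0],
    [0, 0, 0],
    [0, 0, 0],
    [0, 0, 0],
    [0, 0, 0],
    [0, 0, 0],
    [0, 0, 0],
    [0, 0, 0]
  ],
  "delta_rot": [
    [0, 0, 0.02],
    [0, 0, 0.02],
    [0, 0, 0.02],
    [0, 0, 0.02],
    [0, 0, 0.02],
    [0, 0, 0.02],
    [0, 0, 0.02],
    [0, 0, 0.02]
  ],
  "squeeze": 30
}}

```text
time: 15.0
ee_pos: [0.5601, -0.0733, 0.0833]
eef_rot: [0.969, -0.123, 0.213, 0.01]
ft_force: [-4.6, 9.8, 3.6]
width: 0.0139
grip_force: 30.0
```

```bash
python3 -c "from p import *;show()"
```

```text
15.0 [-117.8    1.9   34.3] [-4.2  8.8  5.9] 0.013901328378261761 29.990661519113928 yaw 3.9314205920574143 tz [ 1.91 -1.66 -0.18] [ 0.57  0.11 -0.58  2.14  0.27  0.5  -2.03]
```

Request:
{"api": "play_rows", "payload": {
  "claw": [1, 1, 1, 1, 1, 1, 1, 1],
  "delta_pos": [
    [-0.004, -0.007, 0],
    [-0.003, -0.006, 0],
    [0, 0, 0],
    [0, 0, 0],
    [0, 0, 0],
    [0, 0, 0],
    [0, 0, 0],
    [0, 0, 0]
  ],
  "delta_rot": [
    [0, 0, 0.0195],
    [0, 0, 0.0195],
    [0, 0, 0.0195],
    [0, 0, 0.0195],
    [0, 0, 0.0195],
    [0, 0, 0.0195],
    [0, 0, 0],
    [0, 0, 0]
  ]
}}

```text
time: 15.8
ee_pos: [0.5605, -0.0722, 0.0834]
eef_rot: [0.931, -0.297, 0.212, -0.028]
ft_force: [3.8, 3.6, -2.2]
width: 0.0136
grip_force: 30.0
```

```bash
python3 -c "from p import *;show()"
```

```text
15.8 [-117.7    3.1   34.4] [ 1.9  4.3 -3.3] 0.013573984558371036 29.999316735193133 yaw 24.83746136766506 tz [ 0.91 -0.46  0.04] [ 0.53  0.1  -0.55  2.14  0.27  0.5  -2.4 ]
```

Request:
{"api": "play_rows", "payload": {
  "claw": [1, 0.6, 0.3, 0, 0, 0, 0, 0],
  "delta_pos": [
    [0, -0.006, 0],
    [0, 0, 0],
    [0, 0, 0],
    [0, 0, 0],
    [0, 0, 0],
    [0, 0, 0],
    [0, 0, 0],
    [0, 0, 0]
  ],
  "delta_rot": [
    [0, 0, 0],
    [0, 0, 0],
    [0, 0, 0],
    [0, 0, 0],
    [0, 0, 0],
    [0, 0, 0],
    [0, 0, 0],
    [0, 0, 0]
  ]
}}

```text
time: 16.6
ee_pos: [0.5605, -0.0721, 0.0834]
eef_rot: [0.93, -0.298, 0.212, -0.028]
ft_force: [0.4, -0.0, -0.6]
width: 0.0615
grip_force: 0.0
```

Request:
{"api": "play_rows", "payload": {
  "claw": [0, 0, 0, 0, 0, 0, 0, 0],
  "delta_pos": [
    [0, 0, -0.02],
    [0, 0, -0.05],
    [0, 0, -0.1],
    [0, 0, -0.15],
    [0, 0, -0.2],
    [0, 0, -0.2],
    [0, 0, -0.2],
    [0, 0, -0.15]
  ],
  "delta_rot": [
    [0, 0, 0],
    [0, 0, 0],
    [0, 0, 0],
    [0, 0, 0],
    [0, 0, 0],
    [0, 0, 0],
    [0, 0, 0],
    [0, 0, 0]
  ]
}}

```text
time: 17.4
ee_pos: [0.4722, -0.0555, 0.2808]
eef_rot: [0.93, -0.298, 0.213, -0.028]
ft_force: [0.2, -0.9, 0.2]
width: 0.0872
grip_force: 0.0
```

Request:
{"api": "play_rows", "payload": {
  "claw": [0, 0, 0, 0, 0, 0, 0],
  "delta_pos": [
    [0, 0.15, -0.03],
    [0, 0.2, -0.03],
    [0, 0.2, -0.03],
    [0, 0.2, -0.03],
    [0, 0.15, -0.03],
    [0, 0.05, 0],
    [0, 0, 0]
  ],
  "delta_rot": [
    [0, 0, 0],
    [0, 0, 0],
    [0, 0, 0],
    [0, 0, 0],
    [0, 0, 0],
    [0, 0, 0],
    [0, 0, 0]
  ]
}}

```text
time: 18.1
ee_pos: [0.3568, -0.2101, 0.2715]
eef_rot: [0.93, -0.299, 0.212, -0.028]
ft_force: [0.7, 0.2, -0.2]
width: 0.087
grip_force: 0.0
```

```bash
python3 - <<'E'
from p import *
import cv2
show()
a=r.camera("top")["pixels"][:,:,::-1];b=r.camera("side")["pixels"][150:235,250:360,::-1]
cv2.imwrite("pics/tf.png",cv2.resize(a[85:265,225:505],None,fx=2.8,fy=2.8,interpolation=2))
cv2.imwrite("pics/sf.png",cv2.resize(b,None,fx=7,fy=7,interpolation=2))
E
```

```text
18.1 [-196.6 -169.9  278.7] [ 0.5  0.3 -0.4] 0.08695748929109279 0.0 yaw 25.092248723717795 tz [-0.17 -0.47  0.01] [ 0.61 -0.48 -0.04  2.18 -0.2   1.04 -1.56]
```

View pics/tf.png

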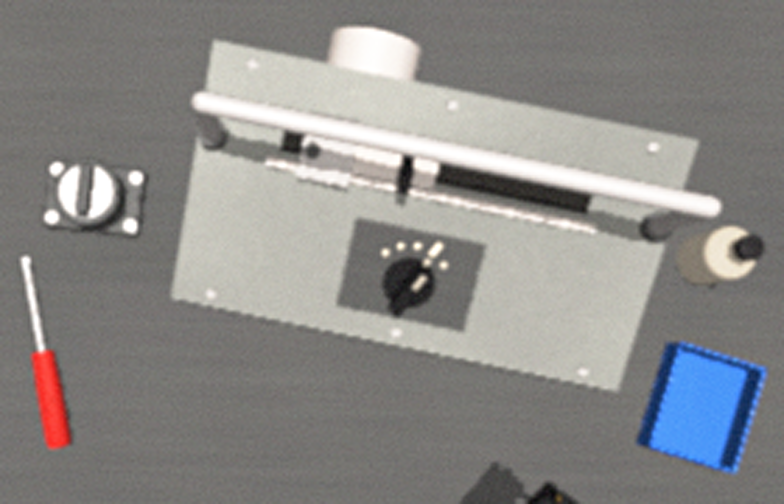

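View pics/sf.png

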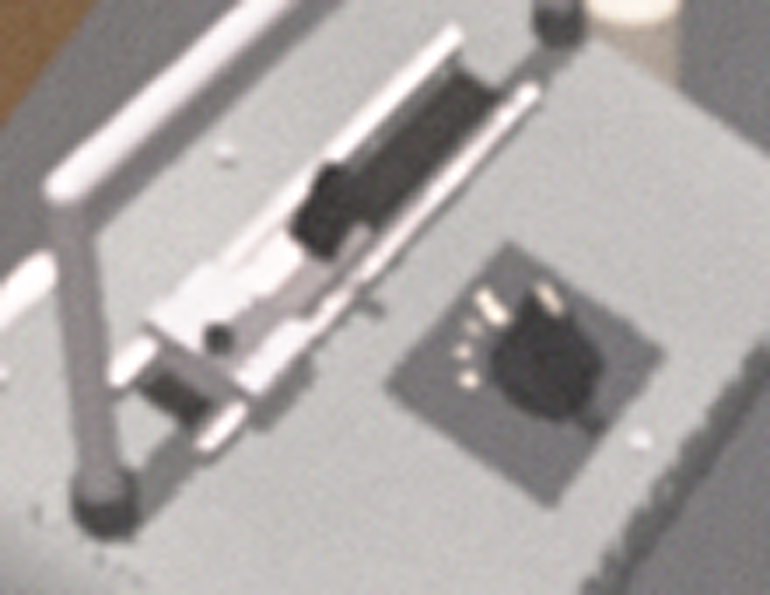

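The pointer's dot at (428,262) lines up with the bar mark at (435,248). The gate is still in the hood and the loose things haven't moved, so I'll hand it in.

```bash
python3 -c "from bench import r;print(r.close_job())"
```

```text
the job is handed in; nothing more can be done
None
```

I slid the gate through the catch to its buffer and leaned on it with about 12 N for 0.8 s, then turned the dial to the long bar mark and handed the job in at about 18 s; the final pictures show the gate in the hood, the dial at the mark and nothing loose moved.

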